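# Uncap the pivot post and hold the offset lever level above it

### The arm

A 6-joint arm with a two-finger parallel gripper is mounted at the origin on a cart in front of the work surface, level with it; the furniture and walls round the work are solid. World frame = base frame: x ahead of the robot, y to its left, z up, the work surface at z = 0. Lengths are in mm, angles in rad, forces in N, time in s.
With the tool pointing down it reaches from about 325 to 1000 mm from the base axis. Payload 5.1 kg.
Tool frame: the origin (TCP) lies on the centre line of the jaws, within the pads' length; the fingertips stand bot.nose_length ahead of it and the grasp point (between the pads) lies 2 mm behind it (bot.nose_length is the distance from the TCP to the fingertips, in mm); z points along the fingers, y is the line along which they close (so a half turn about z gives the same grasp; the last joint's range is limited). The gripper opens to 85 mm and grips with 20 to 120 N. Pads are 22 mm wide; open, the fingers measure 114 mm over their backs; the gripper's body (76 mm by 85 mm) begins 54 mm behind the grasp point. The pads swing forward as they close: fully open they stand 13 mm farther back than shut.
Start: joints at [1.05, 0.124, 1.65, -0, 1.367, -0.083], TCP at [275.585, 588.675, 248.322] pointing down, gripper open.
Joint ranges: [-2.61, 2.61], [-1.02, 2.33], [0.03, 2.71], [-1.35, 4.49], [0.32, 2.68], [-2.91, 2.91]. Speed limits (rad/s): [2.57, 2.57, 3.14, 3.14, 3.14, 3.14].

### API

Orientations are given as a unit quaternion [x, y, z, w].
In Python, from plant import bot, viewer, finish_job, models gives the robot as it stands.
- The arm moves only by the shell command python3 -m inch 'ROWS' [FORCE]. ROWS is JSON, a list of rows, each a list of 7 numbers: the closure, from 0 (fully open) to 1 (shut), then the shift along the tool's x, y, z in units of 250 mm (1.0 is 250 mm), then the turn, a rotation vector about the tool's x, y, z in units of 0.12 rad (1.0 is 0.12 rad). A call has 1 to 20 rows; each row shifts and turns the commanded pose from where the row before left it, along the tool's axes as they then stand; what a row does not reach is not made up. A row lasts 1/10 s, in which the tool goes at most 50 mm and 8.59 degrees, less where a joint would pass 70% of its speed; a pose out of reach is approached as far as the arm can. A call with a number of a shift or a turn outside -1 to 1 is refused whole. A call with a gripper value outside its range is refused whole. The fingers move at their own pace and stop on an object; FORCE is the grip in N (left out, the last holds). Time passes only in rows, so rows that do not move let the fingers close. It gives the time, the measured TCP pose, the force, the opening and the grip force at its end, in the units of the state.
- bot.state(): the state, without advancing time (a new reading comes with each control period).
- viewer.capture(name): name is "scene" or "top"; returns the picture (400x640x3 uint8, red, green, blue); there is no depth.
- viewer.calibration(name): a dict with "camera_matrix" (3x3 intrinsics, pixels), "camera_from_world" (4x4, takes a point from world to camera coordinates). Camera axes: x right, y down, z forward; pixel columns grow to the right and rows downward; lengths in mm; the calibration is good to about 2 mm. A picture is of the moment at which its call begins. calibration takes no time and is no camera call.
- finish_job(): hands the job in; it is judged then, once.
Trained networks look in the newest picture that a camera, given by its name, has taken for a name from the list of things; names that differ only in an ending like _2 or _b are one class to them, and where a whole thing is asked for, a point or a joint stands for the part that bears it (a point fixed in the world has none). Each returns a list of dicts, best first, with "conf" (0 to 1); they miss things now and then, are a little off and sometimes report something else, mostly with a low value. They report only what shows in the picture. A call takes as long as a camera call. They do not tell look-alikes from the thing itself.
- models.find_in(camera, label): "at" ([x, y, z] in mm, in world coordinates, good to about 4 mm: the middle of the surface that is visible of it).
- models.outline_of(camera, label): "pixels" (400x640 bool, what is visible of it).
The state is a dict: "clock": time; "joint_positions": joint angles; "joint_vel": joint speeds; "joint_efforts": joint torques, N m; "tool_pos": TCP position; "tool_rot": TCP orientation; "force": force on the tool from outside, world axes, zero at the start; "ft_torque": the same for the moment, N m; "grip_width": finger opening in mm; "grip_force": force on a finger pad.
Only numpy, scipy, OpenCV 4.12 (cv2) and the standard library are available. Lean on these libraries where they do the work, as an engineer would, in place of code of your own. Each camera call takes 0.05 s, during which the arm holds its last target. There are 200 camera calls.

### The job

Take the red transport cap off the post of the mounting fixture and hang it by its loop on the hook of the stand, then let go of it. Then pick up the blue offset lever at its balance point (close to its heavy boss, not at mid-length) and hold it level above the fixture, not touching it, with the bore of the boss straight above the post, the foot pin straight above the notched rest, and the underside about 3 cm above the tip of the post. Finish while still holding the lever there; do not disturb the bottle, the vial or the pot standing nearby.

Things in the scene. Friction and masses are not known exactly. Their poses are not given: they have to be found in the camera images.
- cap_grip (a point): point in the middle of the square grip (16 x 16 mm, reaching 14 mm above and 18 mm below this point) on top of the red cap, 103 mm above the cap's underside. z is up; the loop under the grip lies in this frame's y-z plane, so x runs straight through the loop's opening.
- cap_loop (a point): on the red cap, the underside of the top of the loop's arch, 77 mm above the cap's underside and 26 mm below the grip point; same axes as the grip. The opening below it is 30 mm wide (y) and 34 mm tall, of 8 mm round bar; the arch is pointed, so the cap centres itself. When the cap hangs, this point lies on top of the hook's rod.
- cap: the red cap (loose, about 60 g), 117 mm tall: round sleeve of 30 mm diameter and 40 mm height, closed on top, with a hole 15 mm wide and 34 mm deep from below, standing loosely over the post so that it lifts straight off; above it a loop, above that the grip. Origin at the centre of the sleeve's underside, z up.
- hook (a point): on the fixed hook stand, on the centre line of the level part of the hook: dark rod of 8 mm diameter, 140 mm above the bench. The hook points to this frame's -x: the level rod runs 33 mm that way, then turns up to a tip 48 mm out and 16 mm above the centre line. To +x it runs 31 mm and bends down into the upright. Nothing of the stand is higher than the tip. z is up.
- hook_stand: the hook stand, a round black foot of 84 mm diameter with a bent dark steel rod; origin at the centre of the foot's underside, 140 mm below and 12 mm behind (+x) the hook point.
- lever_balance (a point): balance point of the blue offset lever, in the middle of its bar, 24 mm above the lever's underside and 54 mm from the centre of the boss. The bar is 14 mm wide (y) and 20 mm tall; free bar reaches 33 mm from here towards the boss and 95 mm towards the foot. x points along the bar from boss to foot, z up.
- lever_bore (a point): centre of the boss's underside on the lever: boss 42 mm diameter, 36 mm tall, upright bore of 15 mm. 54 mm to -x of the balance point and 24 mm lower.
- lever_foot (a point): lower end of the lever's foot pin (12 mm diameter), 160 mm along +x from the centre of the bore, level with the boss's underside; above it an end disc of 22 mm diameter, up to 33 mm.
- lever: the blue offset lever (loose, about 320 g), 192 mm long, lying level on the bench on boss and foot pin with the bar's underside 14 mm above the bench; origin at the centre of the boss's underside, x along the bar to the foot, z up.
- post_tip (a point): top of the fixture's upright steel post (10 mm diameter), 75 mm above the bench; the post stands 35 mm out of a 26 mm collar whose top, 40 mm above the bench, carries the cap at the start. x of this frame points from the post to the rest.
- rest (a point): on the fixture, the middle of its notched rest (a small block with two green cheeks) at its upper edge, 53 mm above the bench, 160 mm along +x from the post.
- fixture: the mounting fixture, fixed to the bench: a dark plate of 230 x 70 x 8 mm with the post 80 mm to -x and the rest 80 mm to +x of its centre; origin at the centre of its underside.
- media_bottle: clear glass bottle with blue cap, 69 mm diameter, 129 mm tall, bystander; origin at its underside.
- vial_d: small vial with orange cap, 25 mm diameter, 60 mm tall, bystander; origin at its underside.
- sample_pot: specimen pot with red screw cap, 46 mm diameter, 57 mm tall, bystander; origin at its underside.
Mind the look-alikes: they are no part of the job. Several things have the shape of the cap; the one meant has the colours described above.

How it is judged:
By the outcome, as a careful person would: the job done as asked, in the order asked, and still so for the second after the job is handed in, while the arm keeps its last pose, push and grip.
It also fails if it takes over 58 s, if anything falls off the work surface, if the arm or the gripper's body presses on something with over 40 N, if the wrist force passes 120 N, or if a joint passes its speed limit or range.

## Working session

There is one attempt and no reset: what is moved stays moved. The work goes in short steps, Python scripts to look and compute and a shell command to move; the robot and the scene stay as the last step left them, time stands still between calls to the robot, and variables do not carry over. Pictures are saved under pics/ and viewed, at most 10 in all, crops included, and the job is handed in when it is done.

```bash
ls; mkdir -p pics
python3 - <<'E'
from plant import bot, viewer, models
import cv2
for c in ("scene","top"):
    im=viewer.capture(c); cv2.imwrite(f"pics/{c}0.png",im[:,:,::-1])
    k=viewer.calibration(c); print(k)
    for l in ("cap","hook_stand","lever","fixture","media_bottle","vial_d","sample_pot","cap_grip","hook","lever_bore","lever_foot","post_tip","rest","lever_balance","cap_loop"):
        print(c,l,[( [round(v) for v in d["at"]],round(d["conf"],2)) for d in models.find_in(c,l)])
print(bot.state(),bot.nose_length)
E
```

```text
pics
{'camera_matrix': array([[434.76059971,   0.        , 325.55997446],
       [  0.        , 434.76059971, 201.43011818],
       [  0.        ,   0.        ,   1.        ]]), 'camera_from_world': array([[ 7.01535588e-01, -7.12455221e-01, -1.59805046e-02,
        -4.70840098e+02],
       [-4.66946804e-01, -4.42618847e-01, -7.65538528e-01,
         2.27278811e+02],
       [ 5.38338649e-01,  5.44514567e-01, -6.43191562e-01,
         9.66732076e+02],
       [ 0.00000000e+00,  0.00000000e+00,  0.00000000e+00,
         1.00000000e+00]])}
scene cap [([358, -317, 86], 0.76)]
scene hook_stand []
scene lever [([422, -117, 31], 0.55)]
scene fixture [([439, -328, 9], 0.95)]
scene media_bottle [([489, -449, 87], 0.72)]
scene vial_d [([416, -116, 29], 0.69), ([450, 9, 36], 0.47)]
scene sample_pot [([548, -73, 46], 0.82)]
scene cap_grip [([355, -315, 86], 0.96)]
scene hook [([619, -215, 12], 0.8)]
scene lever_bore [([417, -117, 31], 0.75)]
scene lever_foot [([422, -117, 33], 0.92)]
scene post_tip [([439, -334, 11], 0.91), ([452, 8, 35], 0.58), ([621, -216, 16], 0.18)]
scene rest [([439, -332, 5]
[... 1439 characters left out ...]
t_positions': array([ 1.05038293e+00,  1.23799033e-01,  1.65032227e+00, -1.99931118e-05,
        1.36749576e+00, -8.25790121e-02]), 'joint_vel': array([ 0.00056933,  0.00039205,  0.00226514, -0.00110405,  0.00038828,
        0.00045425]), 'joint_efforts': array([-8.57204304e-04, -4.23589575e+01, -3.65739906e+01, -1.74287911e-04,
        6.64075706e-04, -5.37304558e-06]), 'tool_pos': array([275.59482715, 588.66033061, 248.30965392]), 'tool_rot': array([ 2.17170816e-01,  9.76133616e-01, -1.45621589e-05,  5.72465571e-06]), 'force': array([-0.61546136, -0.06204164,  0.45644704]), 'ft_torque': array([ 0.00347339, -0.01561135, -0.00492496]), 'grip_force': 0.0, 'grip_width': 85.19439902054114} 17.0
```

View pics/scene0.png

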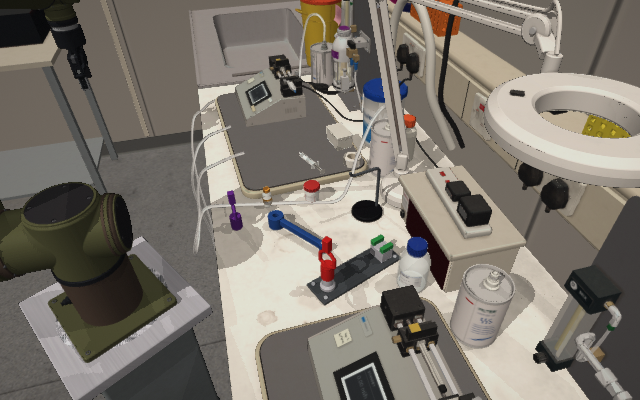

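View pics/top0.png

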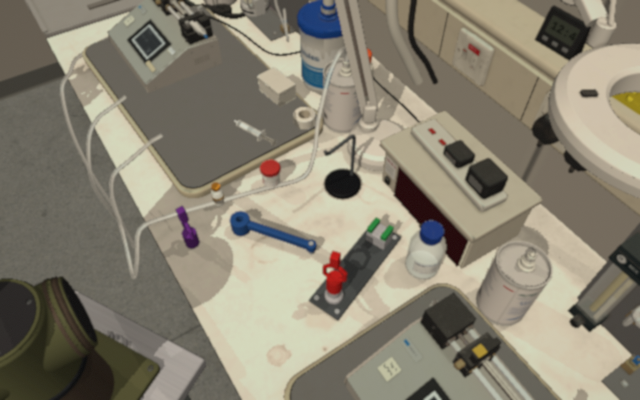

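The scene view shows the cap at (327,265), lever from boss (275,220) to foot (330,245), fixture from (325,290) to (380,250), and hook stand at (367,210). What could be taken for the cap: the red one on the post (scene 327,265; top 335,275), the purple one (scene 235,212; top 187,228), and the red-lidded pot (scene 312,187). I choose the red one on the post and check it in a close crop.

Run:
```python
import cv2
im=cv2.imread("pics/top0.png"); cv2.imwrite("pics/top0c.png",cv2.resize(im[125:325,210:450],None,fx=3,fy=3,interpolation=cv2.INTER_CUBIC)[:600])
im=cv2.imread("pics/scene0.png"); cv2.imwrite("pics/scene0c.png",cv2.resize(im[150:310,225:435],None,fx=3.7,fy=3.7,interpolation=cv2.INTER_CUBIC)[:600])
```

```text
(no output)
```

View pics/top0c.png

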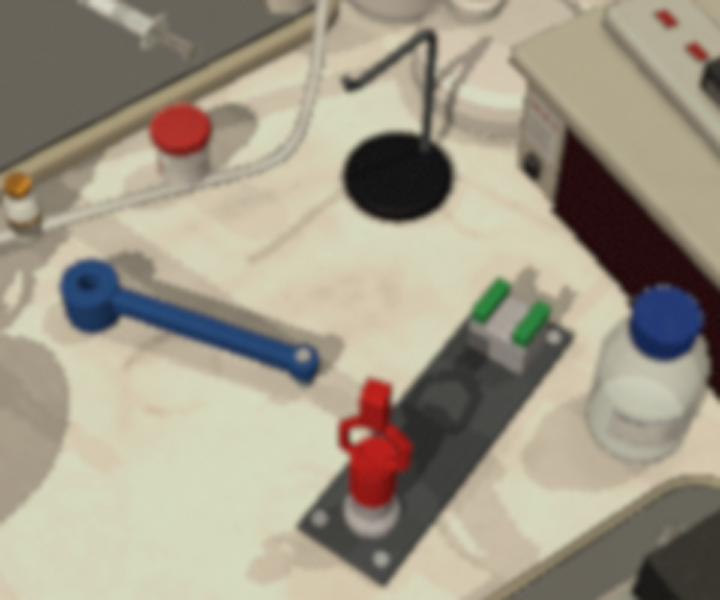

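View pics/scene0c.png

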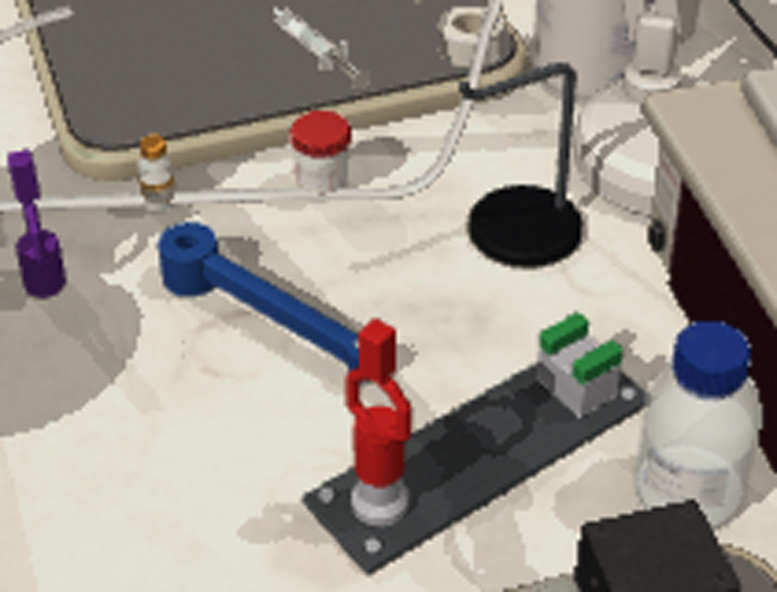

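The crops confirm it: the red cap sits on the fixture post, with grip at crop-top (376,405) and crop-scene (377,347), and its loop is turned roughly across the plate. The hook tip is at top (350,82) and scene (466,88), and its bend at (425,35) and (567,70). The bore is at (90,285) and (187,243), and the foot disc at top (305,355).

```bash
cat > h.py <<'E'
import numpy as np
from plant import viewer
C={c:viewer.calibration(c) for c in("scene","top")}
def full(c,u,v): return (225+u/3.7,150+v/3.7) if c=="scene" else (210+u/3,125+v/3)
def plane(c,p,z):
    T=C[c]["camera_from_world"];R,t=T[:3,:3],T[:3,3]
    d=R.T@np.linalg.inv(C[c]["camera_matrix"])@[p[0],p[1],1];o=-R.T@t
    return o+d*(z-o[2])/d[2]
def proj(c,X):
    q=C[c]["camera_from_world"][:3]@[*X,1];q=C[c]["camera_matrix"]@q;return q[:2]/q[2]
E
python3 - <<'E'
from h import *
from scipy.optimize import least_squares
def fit(obs,x0,name):
    # obs: (cam,u,v,local)  planar pose
    def r(p):
        c,s=np.cos(p[2]),np.sin(p[2]);o=[]
        for cam,u,v,l in obs:
            o+=list(proj(cam,[p[0]+c*l[0]-s*l[1],p[1]+s*l[0]+c*l[1],l[2]])-full(cam,u,v))
        return o
    best=min((least_squares(r,[*x0,a],x_scale=[1,1,.01]) for a in np.arange(-3,3,.7)),key=lambda q:q.cost)
    print(name,best.x.round(2),"rms",np.sqrt(2*best.cost/len(obs)).round(2),np.array(r(best.x)).round(1).reshape(-1,2).tolist());return best.x
# plate left/bottom corner = -x end ; +y is left of +x
F=fit([("top",300,525,(-115,35,8)),("top",385,585,(-115,-35,8)),("top",573,338,(115,-35,8)),
 ("scene",303,495,(-115,35,8)),("scene",370,573,(-115,-35,8)),("scene",648,400,(115,-35,8))],(440,-330),"fixture")
for s in(-80,80): print("post/rest",(F[:2]+s*np.array([np.cos(F[2]),np.sin(F[2])])).round(1))
G=[]
for c,u,v in(("top",376,382),("scene",377,324)): print("grip top",c,plane(c,full(c,u,v),157).round(1))
for c,l,r in(("top",(342,437),(410,455)),("scene",(350,392),(408,412))):
    a,b=plane(c,full(c,*l),102),plane(c,full(c,*r),102);print("loop",c,a.round(),b.round(),np.linalg.norm(a-b).round(),((a+b)/2).round(1),np.arctan2(*(b-a)[[1,0]]).round(2))
H=fit([("top",350,82,(-48,0,156)),("scene",466,88,(-48,0,156)),("top",398,174,(12,0,8)),("scene",525,222,(12,0,8)),("top",425,143,(37,0,8)),("scene",563,203,(37,0,8)),("top",428,36,(35,0,139)),("scene",568,70,(35,0,139))],(610,-210),"hook")
L=fit([("top",90,283,(0,0,36)),("scene",187,242,(0,0,36)),("top",305,355,(160,0,33))],(410,-120),"lever")
print("balance",(L[:2]+54*np.array([np.cos(L[2]),np.sin(L[2])])).round(1))
for n,p in(("lampbase",(615,175)),("box corner",(672,265))): print(n,plane("scene",full("scene",*p),0).round())
E
```

```text
fixture [ 4.3948e+02 -3.2763e+02 -1.6000e-01] rms 1.29 [[-1.7, 0.8], [0.1, 0.9], [0.6, -0.6], [-0.0, 0.2], [0.1, -0.6], [1.7, -1.2]]
post/rest [ 360.5 -315. ]
post/rest [ 518.5 -340.2]
grip top top [ 367.9 -311.3  157. ]
grip top scene [ 364.  -309.8  157. ]
loop top [ 356. -296.  102.] [ 363. -337.  102.] 42.0 [ 359.2 -316.7  102. ] -1.4
loop scene [ 353. -298.  102.] [ 365. -333.  102.] 37.0 [ 358.6 -315.4  102. ] -1.24
hook [ 6.1418e+02 -2.0646e+02 -2.4000e-01] rms 1.79 [[-0.1, 0.2], [0.6, -1.3], [0.8, -0.6], [1.7, -0.6], [-1.2, 3.4], [-1.2, 1.3], [-0.1, -1.2], [-0.1, -1.5]]
lever [417.88 -69.61  -1.46] rms 0.51 [[-0.5, 0.3], [0.5, -0.4], [0.1, 0.1]]
balance [ 423.8 -123.3]
lampbase [ 717. -217.    0.]
box corner [ 665. -309.   -0.]
```

```bash
cat >> h.py <<'E'
import cv2
S=4
def hullmask(c,parts):
    m=np.zeros((400*S,640*S),np.uint8)
    for P in parts:
        q=np.array([proj(c,x) for x in P]);cv2.fillConvexPoly(m,cv2.convexHull(((q+.5)*S).astype(np.float32)).astype(np.int32),1)
    return m
def cyl(r,z0,z1,x=0,y=0): return [(x+r*np.cos(a),y+r*np.sin(a),z) for a in np.arange(0,6.28,.3) for z in(z0,z1)]
def box(x0,x1,y0,y1,z0,z1): return [(x,y,z) for x in(x0,x1) for y in(y0,y1) for z in(z0,z1)]
def pose(parts,x,y,a):
    c,s=np.cos(a),np.sin(a);return [[(x+c*p[0]-s*p[1],y+s*p[0]+c*p[1],p[2]) for p in P] for P in parts]
def toworld(target,ang=None):
    "tool-axis shift (units of 250mm) from present pose to a world target; turn units"
    from plant import bot
    from scipy.spatial.transform import Rotation as R
    s=bot.state();M=R.from_quat(s["tool_rot"]).as_matrix();d=M.T@(np.array(target)-s["tool_pos"])/250
    y=np.arctan2(M[1,1],M[0,1])
    print("pos",s["tool_pos"].round(1),"yang",y.round(3),"tilt",M[:,2].round(3),"shift",d.round(3),"len mm",(np.linalg.norm(d)*250).round(), "turn units",None if ang is None else round(-(ang-y)/.12,2))
E
python3 - <<'E'
from h import *
from scipy.optimize import minimize
def red(b): r=b.astype(int);return (r[...,2]>90)&(r[...,1]<.45*r[...,2])&(r[...,0]<.5*r[...,2])
def blue(b): r=b.astype(int);return (r[...,0]>60)&(r[...,2]<.6*r[...,0])&(r[...,1]<.85*r[...,0])
W={"cap":(red,{"top":(310,245,360,300),"scene":(310,230,345,285)}),"lev":(blue,{"top":(222,200,322,256),"scene":(260,205,340,255)})}
z=40
bar=lambda p,q,r=4:[tuple(np.array(e)+r*np.array([0,np.cos(a),np.sin(a)])+[s,0,0]) for e in(p,q) for a in np.arange(0,6.28,.5) for s in(-3,3)]
cap=[cyl(15,z,z+40),box(-8,8,-8,8,z+85,z+117),bar((0,19,z+43),(0,19,z+62)),bar((0,-19,z+43),(0,-19,z+62)),bar((0,19,z+62),(0,0,z+81)),bar((0,-19,z+62),(0,0,z+81))]
lev=[cyl(21,0,36),box(10,155,-7,7,14,34),cyl(11,12,33,160)]
def run(n,parts,x0,cams):
    f,w=W[n];ims={}
    for c in cams:
        u0,v0,u1,v1=w[c];m=np.zeros((400,640),np.float32);m[v0:v1,u0:u1]=f(cv2.imread(f"pics/{c}0.png"))[v0:v1,u0:u1];ims[c]=m
    def cost(p,cs=cams):
        t=0
        for c in cs:
            g=cv2.resize(hullmask(c,pose(parts,*(np.array(p)*[1,1,.02]))).astype(np.float32),(640,400),interpolation=cv2.INTER_AREA)
            u0,v0,u1,v1=w[c];t+=np.abs(g-ims[c])[v0:v1,u0:u1].sum()/ims[c].sum()
        return t
    for cs in ([cams]+[[c] for c in cams]):
        r=min((minimize(cost,np.array([x0[0],x0[1],a])/[1,1,.02],args=(cs,),method="Nelder-Mead",options=dict(initial_simplex=np.array([x0[0],x0[1],a])/[1,1,.02]+np.array([[0,0,0],[6,0,0],[0,6,0],[0,0,8]]))) for a in(x0[2]-.15,x0[2],x0[2]+.15)),key=lambda r:r.fun)
        print(n,cs,(r.x*[1,1,.02]).round(2),round(r.fun,3))
run("cap",cap,(360,-315,.25),["top","scene"])
run("lev",lev,(418,-70,-1.46),["top","scene"])
print("lamp",*[(proj(c,(717,-217,h)).round()).tolist() for c in("scene","top") for h in(0,200,300)])
toworld((480,60,290));
E
```

```text
cap ['top', 'scene'] [ 3.6197e+02 -3.1163e+02  8.0000e-02] 0.523
cap ['top'] [ 3.6460e+02 -3.1196e+02  1.2000e-01] 0.254
cap ['scene'] [ 3.6124e+02 -3.1122e+02  1.0000e-01] 0.191
lev ['top', 'scene'] [418.98 -65.78  -1.49] 0.778
lev ['top'] [423.26 -67.08  -1.52] 0.465
lev ['scene'] [418.69 -64.47  -1.5 ] 0.278
lamp [391.0, 197.0] [398.0, 137.0] [402.0, 101.0] [363.0, 159.0] [369.0, 94.0] [373.0, 53.0]
pos [275.6 588.7 248.3] yang 1.133 tilt [ 0. -0. -1.] shift [-1.637 -1.569 -0.167] len mm 568.0 turn units None
```

```bash
python3 -m inch '[[0,-0.117,-0.112,-0.02,0,0,0],[0,-0.117,-0.112,-0.02,0,0,0],[0,-0.117,-0.112,-0.02,0,0,0],[0,-0.117,-0.112,-0.02,0,0,0],[0,-0.117,-0.112,-0.02,0,0,0],[0,-0.117,-0.112,-0.02,0,0,0],[0,-0.117,-0.112,-0.02,0,0,0],[0,-0.117,-0.112,-0.02,0,0,0],[0,-0.117,-0.112,-0.02,0,0,0],[0,-0.117,-0.112,-0.02,0,0,0],[0,-0.117,-0.112,0,0,0,0],[0,-0.117,-0.112,0,0,0,0],[0,-0.117,-0.112,0,0,0,0],[0,-0.117,-0.112,0,0,0,0]]'; python3 -c "
from h import *
toworld((362,-313,300),1.70)"
```

```text
clock: 3.0
tool_pos: [480.6, 58.4, 298.7]
tool_rot: [0.217, 0.976, 0.0, 0.0]
force: [-0.1, 0.2, 0.2]
grip_width: 85.2
grip_force: 0.0
pos [480.6  58.4 298.7] yang 1.133 tilt [ 0.001  0.    -1.   ] shift [-0.2   -1.547 -0.006] len mm 390.0 turn units -4.73
```

```bash
python3 -m inch '[[0,-0.02,-0.155,0,0,0,0],[0,-0.02,-0.155,0,0,0,0],[0,-0.02,-0.155,0,0,0,0],[0,-0.02,-0.155,0,0,0,0],[0,-0.02,-0.155,0,0,0,0],[0,-0.02,-0.155,0,0,0,0],[0,-0.02,-0.155,0,0,0,0],[0,-0.02,-0.155,0,0,0,0],[0,-0.02,-0.155,0,0,0,0],[0,-0.02,-0.152,0,0,0,0],[0,0,0,0.06,0,0,-0.8],[0,0,0,0.06,0,0,-0.8],[0,0,0,0.06,0,0,-0.8],[0,0,0,0.06,0,0,-0.8],[0,0,0,0.06,0,0,-0.8],[0,0,0,0.06,0,0,-0.73],[0,0,0,0.06,0,0,0]]'
python3 - <<'E'
from h import *
toworld((362,-313,146),1.70)
a=viewer.capture("scene")[180:300,260:420,::-1];b=viewer.capture("top")[180:310,260:433,::-1]
cv2.imwrite("pics/p1.png",np.vstack([cv2.resize(a,(400,300),interpolation=2),cv2.resize(b,(400,300),interpolation=2)]))
E
```

```text
clock: 4.7
tool_pos: [361.6, -311.5, 192.8]
tool_rot: [-0.065, 0.998, -0.0, 0.0]
force: [-0.0, 0.5, -0.5]
grip_width: 85.7
grip_force: 0.0
pos [ 361.6 -311.5  192.8] yang 1.7 tilt [ 0. -0. -1.] shift [-0.001 -0.006  0.187] len mm 47.0 turn units 0.0
```

View pics/p1.png

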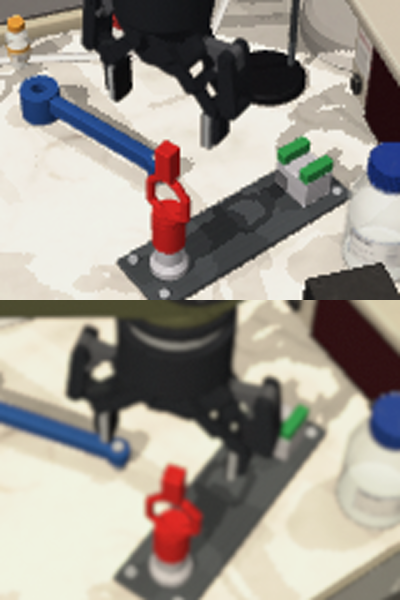

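The picture shows the fingertips at (118,95) and (210,140) in the scene crop, straddling the red grip at (167,150). They line up, so I descend and close.

```bash
python3 -m inch '[[0,0,-0.003,0.06,0,0,0],[0,0,-0.003,0.06,0,0,0],[0,0,0,0.067,0,0,0],[0,0,0,0,0,0,0],[0.5,0,0,0,0,0,0],[1,0,0,0,0,0,0],[1,0,0,0,0,0,0],[1,0,0,0,0,0,0],[1,0,0,0,0,0,0],[1,0,0,0,0,0,0],[1,0,0,0,0,0,0],[1,0,0,0,0,0,0]]' 40; python3 -c "
from h import *
toworld((362,-313,240),1.33)"
```

```text
clock: 6.0
tool_pos: [362.0, -313.1, 147.1]
tool_rot: [-0.065, 0.998, -0.0, 0.0]
force: [0.2, 1.9, 3.9]
grip_width: 15.1
grip_force: 42.1
pos [ 362.  -313.1  147.1] yang 1.701 tilt [ 0.001 -0.    -1.   ] shift [-0.     0.    -0.371] len mm 93.0 turn units 3.09
```

```bash
python3 -m inch '[[1,0,0,-0.06,0,0,0],[1,0,0,-0.11,0,0,0],[1,0,0,-0.11,0,0,0],[1,0,0,-0.07,0,0,0.7],[1,0,0,-0.02,0,0,0.8],[1,0,0,0,0,0,0.8],[1,0,0,0,0,0,0.79],[1,0,0,0,0,0,0]]'; python3 -c "
from h import *
toworld((541,-188,210),1.33)"
```

```text
clock: 6.8
tool_pos: [361.7, -313.0, 239.6]
tool_rot: [0.12, 0.993, -0.0, 0.0]
force: [-1.1, 0.7, -0.7]
grip_width: 15.0
grip_force: 41.6
pos [ 361.7 -313.   239.6] yang 1.33 tilt [ 0.    -0.001 -1.   ] shift [-0.577  0.656  0.118] len mm 221.0 turn units -0.0
```

```bash
python3 -m inch '[[1,-0.06,0.07,0,0,0,0],[1,-0.1,0.12,0,0,0,0],[1,-0.12,0.13,0,0,0,0],[1,-0.12,0.13,0,0,0,0],[1,-0.1,0.12,0.03,0,0,0],[1,-0.057,0.066,0.05,0,0,0],[1,-0.02,0.02,0.038,0,0,0],[1,0,0,0,0,0,0],[1,0,0,0,0,0,0]]'
python3 - <<'E'
from h import *
toworld((541,-188,210),1.33)
a=viewer.capture("scene")[:,:,::-1];b=viewer.capture("top")[:,:,::-1]
cv2.imwrite("pics/scene2.png",a);cv2.imwrite("pics/top2.png",b)
a=a[130:230,310:410];b=b[110:210,275:375]
cv2.imwrite("pics/p2.png",np.hstack([cv2.resize(x,(400,400),interpolation=2) for x in(a,b)]))
E
```

```text
clock: 7.7
tool_pos: [540.3, -188.6, 209.4]
tool_rot: [0.12, 0.993, -0.0, -0.001]
force: [-0.4, -0.2, -0.7]
grip_width: 15.3
grip_force: 41.6
pos [ 540.3 -188.6  209.4] yang 1.33 tilt [-0.001 -0.    -1.   ] shift [-0.002  0.003 -0.003] len mm 1.0 turn units -0.0
```

View pics/p2.png

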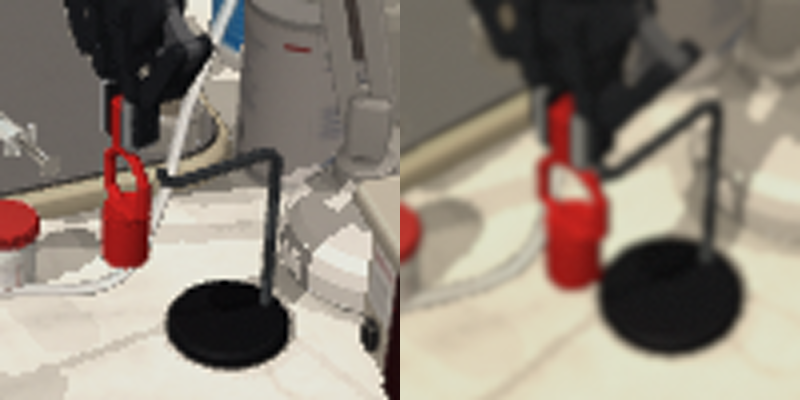

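The cap hangs straight in the jaws, with its loop at scene crop (125,170). The hook tip is at (163,178), the bend at (276,155), and the tip lies level with the loop opening. Next I fit the hook and the held cap.

Run:
```python
from h import *
from scipy.optimize import minimize
def bar(p,q,r=4):
    return [tuple(np.array(e)+v) for e in(p,q) for v in np.random.default_rng(0).normal(size=(60,3))*0+r*SPH]
g=np.random.default_rng(0).normal(size=(60,3));SPH=g/np.linalg.norm(g,axis=1)[:,None]
def hook(h,xu): return [cyl(42,0,h,12),bar((-47,0,154),(-34,0,140)),bar((-33,0,140),(31,0,140)),bar((31,0,140),(xu,0,132)),bar((xu,0,132),(xu,0,h))]
cap=lambda z:[cyl(15,z,z+40),bar((0,19,z+43),(0,19,z+62)),bar((0,-19,z+43),(0,-19,z+62)),bar((0,19,z+62),(0,0,z+81)),bar((0,-19,z+62),(0,0,z+81))]
def solve(ims,wins,build,x0,sc,st):
    sc=np.array(sc)
    def cost(p):
        p=np.array(p)*sc;t=0
        for c in ims:
            m=cv2.resize(hullmask(c,build(p)).astype(np.float32),(640,400),interpolation=cv2.INTER_AREA);u0,v0,u1,v1=wins[c]
            t+=np.abs(m-ims[c])[v0:v1,u0:u1].sum()/ims[c][v0:v1,u0:u1].sum()
        return t
    x0=np.array(x0)/sc;r=minimize(cost,x0,method="Nelder-Mead",options=dict(initial_simplex=np.vstack([x0,x0+np.diag(st)]),maxiter=300))
    print(list(ims),(r.x*sc).round(2),round(r.fun,3));return r.x*sc
w={"scene":(348,166,388,224),"top":(322,132,364,202)};ims={}
for c in w:
    b=cv2.imread(f"pics/{c}0.png").max(2);print(c,b[[175,190,210,167],[352,378,366,372]] if c=="scene" else b[[152,185,150,142],[327,340,352,344]])
    ims[c]=(b<75).astype(np.float32)
for cs in(["scene","top"],["scene"],["top"]):
    solve({c:ims[c] for c in cs},w,lambda p:pose(hook(p[3],p[4]),*p[:3]),(614,-206,-.24,8,38),(1,1,.02,1,1),(6,6,6,4,4))
def red(b): r=b.astype(int);return ((r[...,2]>90)&(r[...,1]<.45*r[...,2])&(r[...,0]<.5*r[...,2])).astype(np.float32)
w2={"scene":(330,166,352,200),"top":(304,148,330,186)};i2={c:red(cv2.imread(f"pics/{c}2.png")) for c in w2}
for cs in(["scene","top"],["scene"],["top"]):
    solve({c:i2[c] for c in cs},w2,lambda p:pose(cap(p[3]),*p[:3]),(540,-188.6,-.24,102.3),(1,1,.02,1),(5,5,5,3))
```

```text
scene [ 40  42  17 168]
top [72 21 85 81]
['scene', 'top'] [ 6.1233e+02 -2.0156e+02 -3.1000e-01  4.9200e+00  4.1510e+01] 0.539
['scene'] [ 6.1112e+02 -2.0196e+02 -2.8000e-01  6.2200e+00  4.1740e+01] 0.155
['top'] [ 6.1715e+02 -2.0273e+02 -2.6000e-01 -7.0000e-02  4.1090e+01] 0.301
['scene', 'top'] [ 5.4069e+02 -1.8712e+02 -3.0000e-01  1.0463e+02] 0.737
['scene'] [ 5.3926e+02 -1.8723e+02 -2.4000e-01  1.0481e+02] 0.156
['top'] [ 5.4481e+02 -1.8684e+02 -4.0000e-01  1.0505e+02] 0.407
```

```bash
python3 -m inch '[[1,0,0,0,0,0,0.25],[1,-0.014,0.018,0.01,0,0,0],[1,0,0,0,0,0,0],[1,0,0,0,0,0,0],[1,-0.03,0,0.004,0,0,0],[1,-0.03,0,0.004,0,0,0],[1,-0.028,0,0.004,0,0,0],[1,-0.016,0,0.012,0,0,0],[1,-0.016,0,0.012,0,0,0],[1,-0.02,0,0.011,0,0,0],[1,-0.02,0,0.011,0,0,0],[1,-0.02,0,0.01,0,0,0],[1,0,0,0,0,0,0],[1,0,0,0,0,0,0]]'
python3 - <<'E'
from h import *
toworld((612.4,-204,190),1.30)
a=viewer.capture("scene")[130:230,310:410,::-1];b=viewer.capture("top")[110:210,275:375,::-1]
cv2.imwrite("pics/p3.png",np.hstack([cv2.resize(x,(400,400),interpolation=2) for x in(a,b)]))
E
```

```text
clock: 9.2
tool_pos: [589.0, -196.7, 190.0]
tool_rot: [0.135, 0.991, 0.0, -0.0]
force: [-0.5, -0.5, -1.2]
grip_width: 15.4
grip_force: 41.6
pos [ 589.  -196.7  190. ] yang 1.3 tilt [-0.  0. -1.] shift [-0.098 -0.003 -0.   ] len mm 25.0 turn units -0.0
```

View pics/p3.png

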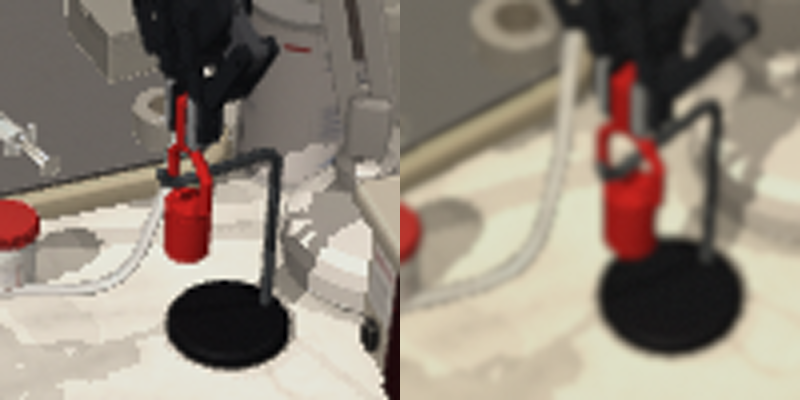

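The hook rod passes through the loop: the tip shows at scene crop (163,178) on the near side of the loop, and there is no contact force. I move in and lower.

```bash
python3 -m inch '[[1,-0.03,-0.001,0,0,0,0],[1,-0.04,-0.001,0,0,0,0],[1,-0.024,-0.001,0,0,0,0],[1,0,0,0.02,0,0,0],[1,0,0,0.02,0,0,0],[1,0,0,0.012,0,0,0],[1,0,0,0,0,0,0],[1,0,0,0,0,0,0]]';python3 -m inch '[[1,0,0,0.004,0,0,0],[1,0,0,0,0,0,0],[1,0,0,0,0,0,0]]';python3 -m inch '[[1,0,0,0.004,0,0,0],[1,0,0,0,0,0,0],[1,0,0,0,0,0,0]]'
```

```text
clock: 10.1
tool_pos: [611.1, -203.7, 176.8]
tool_rot: [0.135, 0.991, 0.0, -0.0]
force: [0.9, -0.7, 0.5]
grip_width: 15.3
grip_force: 41.6
clock: 10.4
tool_pos: [611.5, -203.8, 176.3]
tool_rot: [0.135, 0.991, -0.0, 0.0]
force: [0.1, 0.1, -1.6]
grip_width: 15.0
grip_force: 41.6
clock: 10.7
tool_pos: [611.4, -203.7, 175.0]
tool_rot: [0.135, 0.991, 0.0, -0.0]
force: [-0.3, 0.3, -1.3]
grip_width: 14.8
grip_force: 41.6
```

```bash
python3 -m inch '[[1,0,0,0.004,0,0,0],[1,0,0,0,0,0,0],[1,0,0,0,0,0,0]]';python3 -m inch '[[1,0,0,0.004,0,0,0],[1,0,0,0,0,0,0],[1,0,0,0,0,0,0]]'
```

```text
clock: 11.0
tool_pos: [611.5, -203.8, 174.2]
tool_rot: [0.135, 0.991, -0.0, 0.0]
force: [0.9, 0.5, -0.7]
grip_width: 14.9
grip_force: 41.7
clock: 11.3
tool_pos: [611.6, -203.9, 173.9]
tool_rot: [0.135, 0.991, -0.0, 0.0]
force: [-1.2, 0.8, 4.7]
grip_width: 15.2
grip_force: 42.3
```

```bash
python3 -m inch '[[0.75,0,0,-0.002,0,0,0],[0.7,0,0,0,0,0,0],[0.6,0,0,0,0,0,0],[0.5,0,0,0,0,0,0],[0.5,0,0,0,0,0,0],[0.5,0,0,-0.04,0,0,0],[0.5,0,0,-0.06,0,0,0],[0.5,0,0,-0.1,0,0,0],[0.5,0,0,-0.12,0,0,0],[0.5,0,0,0,0,0,0]]'
python3 - <<'E'
from h import *
toworld((425,-120,220),0.09)
a=viewer.capture("scene")[:,:,::-1];b=viewer.capture("top")[:,:,::-1]
cv2.imwrite("pics/scene4.png",a);cv2.imwrite("pics/top4.png",b)
a=a[150:300,260:420];b=b[125:275,215:375]
cv2.imwrite("pics/p4.png",np.hstack([cv2.resize(x,(400,375),interpolation=2) for x in(a,b)]))
E
```

```text
clock: 12.3
tool_pos: [614.1, -204.8, 261.6]
tool_rot: [0.135, 0.991, -0.002, 0.006]
force: [0.2, -0.0, 1.2]
grip_width: 42.8
grip_force: 0.0
pos [ 614.1 -204.8  261.6] yang 1.3 tilt [ 0.011 -0.005 -1.   ] shift [0.821 0.125 0.156] len mm 211.0 turn units 10.08
```

View pics/p4.png

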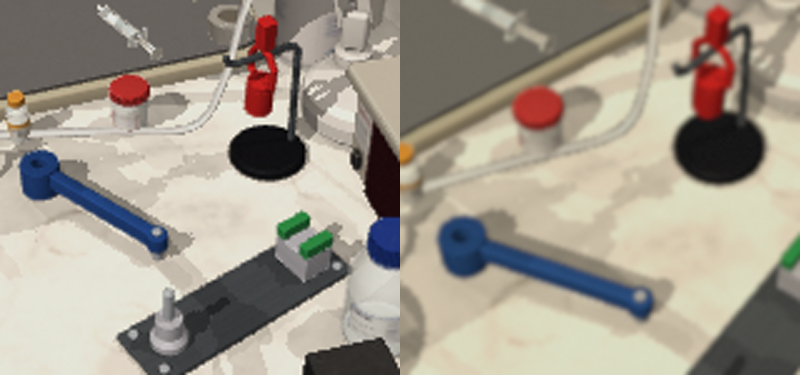

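The cap hangs freely on the hook with its loop at scene crop (263,60), and the bystanders are untouched. The bare post tip is at scene crop (167,291), the lever bore at (40,162) and its foot at (158,236). I refit lever and fixture with the pixel bias learned from the held cap.

Run:
```python
from h import *
from scipy.optimize import least_squares,minimize
A=np.array([540.3,-188.6,102.3+50]);off={"scene":proj("scene",np.array([539.26,-187.23,104.8+50]))-proj("scene",A),"top":proj("top",np.array([544.81,-186.84,105.05+50]))-proj("top",A)}
print(off)
sp=lambda u,v:np.array([260+u/2.5,150+v/2.5]);tp=lambda u,v:np.array([215+(u-400)/2.5,125+v/2.5])
f=lambda c,u,v:np.array(full(c,u,v))
def fit(name,obs,x0,use=1):
    def r(p):
        c,s=np.cos(p[2]),np.sin(p[2])
        return np.concatenate([proj(k,[p[0]+c*l[0]-s*l[1],p[1]+s*l[0]+c*l[1],l[2]])+use*off[k]-q for k,q,l in obs])
    s=least_squares(r,x0,x_scale=[1,1,.01]);print(name,use,s.x.round(2),r(s.x).round(1));return s.x
T,Sc="top","scene"
for use in(1,0):
    F=fit("fix",[(T,f(T,300,525),(-115,35,8)),(T,f(T,385,585),(-115,-35,8)),(T,f(T,573,338),(115,-35,8)),(Sc,f(Sc,303,495),(-115,35,8)),(Sc,f(Sc,370,573),(-115,-35,8)),(Sc,f(Sc,648,400),(115,-35,8)),(Sc,sp(167,291),(-80,0,75))],(440,-328,-.16),use)
    print("post",(F[:2]-80*np.array([np.cos(F[2]),np.sin(F[2])])).round(1))
    L=fit("lev",[(Sc,sp(40,161),(0,0,36)),(Sc,sp(158,234),(160,0,33)),(T,tp(462,236),(0,0,36)),(T,tp(641,297),(160,0,33))],(420,-66,-1.48),use)
    print("bal",(L[:2]+54*np.array([np.cos(L[2]),np.sin(L[2])])).round(1))
# silhouette of the lever, scene + top
lev=[cyl(21,0,36),box(10,155,-7,7,14,34),cyl(11,12,33,160)]
w={"top":(222,200,330,260),"scene":(258,205,335,258)};ims={}
for c in w:
    b=cv2.imread(f"pics/{c}4.png").astype(int);ims[c]=((b[...,0]>b[...,2]*1.35)&(b[...,2]<100)).astype(np.float32)
def cost(p,cs):
    t=0
    for c in cs:
        m=hullmask(c,pose(lev,*(p*[1,1,.02])));m=cv2.warpAffine(m,np.float32([[1,0,off[c][0]*S],[0,1,off[c][1]*S]]),m.shape[::-1])
        m=cv2.resize(m.astype(np.float32),(640,400),interpolation=cv2.INTER_AREA);u0,v0,u1,v1=w[c];t+=np.abs(m-ims[c])[v0:v1,u0:u1].sum()/ims[c][v0:v1,u0:u1].sum()
    return t
for cs in(["scene","top"],["scene"],["top"]):
    x0=np.array([419,-67,-1.48/.02]);r=minimize(cost,x0,args=(cs,),method="Nelder-Mead",options=dict(initial_simplex=np.vstack([x0,x0+6*np.eye(3)])));print("sil",cs,(r.x*[1,1,.02]).round(2),round(r.fun,3))
```

```text
{'scene': array([-0.69676464, -0.87024708]), 'top': array([ 0.2421294 , -2.78524434])}
fix 1 [ 4.3603e+02 -3.3006e+02 -1.6000e-01] [-1.2 -0.   0.6  0.2  1.3 -1.7 -1.1  0.7 -1.   0.   1.  -0.8  0.2  0.7]
post [ 357.  -317.3]
lev 1 [414.7  -72.45  -1.48] [-0.8  0.9 -0.5  0.1  0.3 -0.9  0.5 -0.2]
bal [ 419.5 -126.2]
fix 0 [ 4.3925e+02 -3.2739e+02 -1.6000e-01] [-1.9  0.8 -0.1  1.   0.4 -0.6 -0.2  0.2 -0.1 -0.7  1.6 -1.2  1.   0.1]
post [ 360.3 -314.7]
lev 0 [418.82 -69.14  -1.48] [ 0.2  0.4  0.4 -0.5 -0.2 -0.2 -0.2  0.5]
bal [ 423.6 -122.9]
sil ['scene', 'top'] [417.87 -69.07  -1.49] 0.534
sil ['scene'] [417.71 -70.29  -1.5 ] 0.168
sil ['top'] [417.26 -69.77  -1.52] 0.354
```

```bash
python3 -m inch '[[0,0,0,0,0,0,0.927],[0,0,0,0,0,0,0.927],[0,0,0,0,0,0,0.927],[0,0,0,0,0,0,0.927],[0,0,0,0,0,0,0.927],[0,0,0,0,0,0,0.927],[0,0,0,0,0,0,0.927],[0,0,0,0,0,0,0.927],[0,0,0,0,0,0,0.927],[0,0,0,0,0,0,0.927],[0,0,0,0,0,0,0.927],[0,0,0,0,0,0,0]]'; python3 -c "
from h import *
toworld((421.9,-123.5,120),0.076)"
```

```text
clock: 13.6
tool_pos: [610.8, -203.5, 252.1]
tool_rot: [0.68, 0.734, -0.0, -0.001]
force: [0.4, -0.5, 1.1]
grip_width: 85.6
grip_force: 0.0
pos [ 610.8 -203.5  252.1] yang 0.076 tilt [-0.002  0.001 -1.   ] shift [ 0.376 -0.728  0.531] len mm 244.0 turn units 0.0
```

```bash
python3 -m inch '[[0,0.034,-0.064,0,0,0,0],[0,0.054,-0.104,0.02,0,0,0],[0,0.062,-0.12,0.06,0,0,0],[0,0.062,-0.12,0.09,0,0,0],[0,0.062,-0.12,0.09,0,0,0],[0,0.054,-0.104,0.09,0,0,0],[0,0.034,-0.064,0.09,0,0,0],[0,0.014,-0.032,0.06,0,0,0],[0,0,0,0.031,0,0,0],[0,0,0,0,0,0,0],[0,0,0,0,0,0,0]]'; python3 -c "
from h import *
toworld((421.9,-123.5,25),0.076)"
```

```text
clock: 14.7
tool_pos: [423.7, -124.3, 121.5]
tool_rot: [0.679, 0.734, 0.0, 0.001]
force: [-0.6, 0.4, 1.3]
grip_width: 85.3
grip_force: 0.0
pos [ 423.7 -124.3  121.5] yang 0.077 tilt [ 0.001 -0.    -1.   ] shift [ 0.004 -0.007  0.386] len mm 97.0 turn units 0.01
```

```bash
python3 -m inch '[[0,0.003,-0.006,0.08,0,0,0],[0,0,0,0.1,0,0,0],[0,0,0,0.1,0,0,0],[0,0,0,0.07,0,0,0],[0,0,0,0.034,0,0,0],[0,0,0,0,0,0,0],[0,0,0,0,0,0,0],[0.5,0,0,0,0,0,0],[1,0,0,0,0,0,0],[1,0,0,0,0,0,0],[1,0,0,0,0,0,0],[1,0,0,0,0,0,0],[1,0,0,0,0,0,0],[1,0,0,0,0,0,0]]' 110; python3 -m inch '[[1,0,0,-0.04,0,0,0],[1,0,0,-0.06,0,0,0],[1,0,0,-0.04,0,0,0],[1,0,0,0,0,0,0],[1,0,0,0,0,0,0],[1,0,0,0,0,0,0]]'; python3 -c "
from h import *
from plant import bot
print(bot.state()['ft_torque'])
toworld((421.9,-123.5,180),1.41)"
```

```text
clock: 16.1
tool_pos: [421.7, -123.4, 25.4]
tool_rot: [0.68, 0.734, 0.0, 0.0]
force: [-0.6, 1.2, 4.3]
grip_width: 12.0
grip_force: 108.2
clock: 16.7
tool_pos: [420.5, -123.0, 59.0]
tool_rot: [0.68, 0.733, -0.0, -0.001]
force: [-0.6, 0.5, -3.2]
grip_width: 11.9
grip_force: 107.4
[ 0.02161089  0.01141688 -0.01419597]
pos [ 420.5 -123.    59. ] yang 0.076 tilt [-0.001  0.001 -1.   ] shift [-0.002  0.005 -0.484] len mm 121.0 turn units -11.12
```

```bash
python3 -m inch '[[1,0,0,-0.06,0,0,0],[1,0,0,-0.1,0,0,0],[1,0,0,-0.1,0,0,0],[1,0,0,-0.1,0,0,-0.3],[1,0,0,-0.08,0,0,-0.6],[1,0,0,-0.044,0,0,-0.9],[1,0,0,0,0,0,-0.95],[1,0,0,0,0,0,-0.95],[1,0,0,0,0,0,-0.95],[1,0,0,0,0,0,-0.95],[1,0,0,0,0,0,-0.95],[1,0,0,0,0,0,-0.95],[1,0,0,0,0,0,-0.95],[1,0,0,0,0,0,-0.95],[1,0,0,0,0,0,-0.9],[1,0,0,0,0,0,-0.5],[1,0,0,0,0,0,-0.3],[1,0,0,0,0,0,0],[1,0,0,0,0,0,0]]'; python3 -c "
from h import *
toworld((413.6,-323.3,180),1.41)"
```

```text
clock: 18.6
tool_pos: [420.9, -123.1, 180.1]
tool_rot: [0.082, 0.997, 0.0, -0.001]
force: [0.2, 0.9, -2.8]
grip_width: 12.3
grip_force: 107.5
pos [ 420.9 -123.1  180.1] yang 1.407 tilt [-0.001  0.001 -1.   ] shift [-0.102 -0.795 -0.   ] len mm 200.0 turn units -0.02
```

```bash
python3 -m inch '[[1,-0.008,-0.04,0,0,0,0],[1,-0.01,-0.08,0,0,0,0],[1,-0.014,-0.12,0,0,0,0],[1,-0.02,-0.14,0,0,0,0],[1,-0.02,-0.14,0,0,0,0],[1,-0.014,-0.12,0,0,0,0],[1,-0.01,-0.09,0,0,0,0],[1,-0.006,-0.045,0.02,0,0,0],[1,0,-0.02,0.05,0,0,0],[1,0,0,0.06,0,0,0],[1,0,0,0.04,0,0,0],[1,0,0,0,0,0,0],[1,0,0,0,0,0,0]]'
python3 - <<'E'
from h import *
toworld((413.6,-323.3,130.4),1.41)
a=viewer.capture("scene")[:,:,::-1];b=viewer.capture("top")[:,:,::-1]
cv2.imwrite("pics/scene5.png",a);cv2.imwrite("pics/top5.png",b)
a=a[210:310,295:405];b=b[205:315,305:415]
cv2.imwrite("pics/p5.png",np.hstack([cv2.resize(x,(400,int(400*x.shape[0]/110)),interpolation=2)[:360] for x in(a,b)]))
E
```

```text
clock: 19.9
tool_pos: [414.1, -322.5, 137.6]
tool_rot: [0.081, 0.997, 0.0, -0.0]
force: [-0.3, -0.2, -2.6]
grip_width: 12.1
grip_force: 107.7
pos [ 414.1 -322.5  137.6] yang 1.409 tilt [-0.001  0.001 -1.   ] shift [ 0.002 -0.003  0.029] len mm 7.0 turn units -0.01
```

View pics/p5.png

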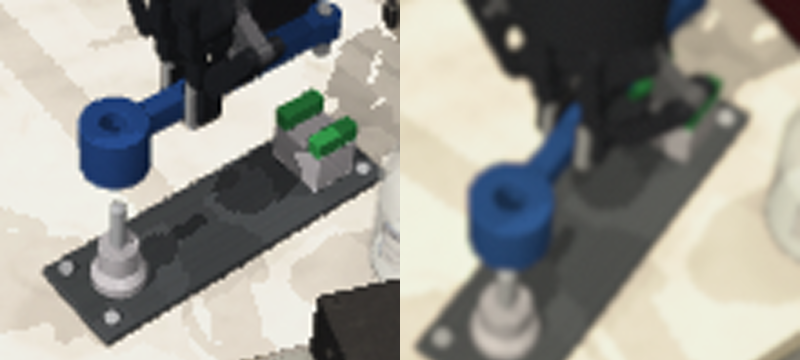

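The lever is held level over the fixture. In the scene crop the boss top is centred at (115,122) and the post tip at (119,203). The foot disc is at (324,18) and the rest cheeks at (300,108) and (332,136). In the top crop the boss is at (511,196) and the post tip at (507,272). I compare these in world coordinates.

Run:
```python
from h import *
k=400/110
s=lambda u,v:(295+u/k,210+v/k); t=lambda u,v:(305+(u-400)/k,205+v/k)
zb=137.6-25.4
P=lambda n,c,p,z:print(n,c,plane(c,p,z).round(1))
P("boss","scene",s(115,122),zb+36);P("boss","top",t(511,197),zb+36)
P("bossbottom-ish front","scene",s(114,166),zb)
P("post","scene",s(119,203),75);P("post","top",t(507,273),75)
P("collar top","scene",s(118,243),40)
P("foot","scene",s(324,16),zb+33)
P("rest","scene",s(316,122),63);P("rest","scene",s(316,126),53)
# silhouette fits: boss (scene, top) and cheeks by colour
from scipy.optimize import minimize
def sil(n,c,mask,win,parts,x0):
    u0,v0,u1,v1=win
    def cost(p):
        m=cv2.resize(hullmask(c,[[(a+p[0],b+p[1],z) for a,b,z in Q] for Q in parts]).astype(np.float32),(640,400),interpolation=cv2.INTER_AREA);return np.abs(m-mask)[v0:v1,u0:u1].sum()
    x0=np.array(x0);r=minimize(cost,x0,method="Nelder-Mead",options=dict(initial_simplex=np.vstack([x0,x0+[5,0],x0+[0,5]])));print("sil",n,c,r.x.round(1),round(r.fun/mask[v0:v1,u0:u1].sum(),2))
for c,w in(("scene",(312,230,336,264)),("top",(320,245,344,282))):
    b=cv2.imread(f"pics/{c}5.png").astype(int);sil("boss",c,((b[...,0]>b[...,2]*1.35)&(b[...,2]<110)).astype(np.float32),w,[cyl(21,zb,zb+36)],(360.8,-313.8))
b=cv2.imread("pics/scene4.png").astype(int);g=(b[...,1]>1.4*b[...,2])&(b[...,1]>1.3*b[...,0]);g[:230]=0;g[260:]=0
n,l,st,ce=cv2.connectedComponentsWithStats(g.astype(np.uint8));print([(st[i][4],ce[i].round(1).tolist(),plane("scene",ce[i],58).round(1).tolist()) for i in range(1,n) if st[i][4]>15])
```

```text
boss scene [ 357.5 -315.3  148.2]
boss top [ 360.7 -315.3  148.2]
bossbottom-ish front scene [ 356.6 -314.6  112.2]
post scene [ 361.6 -313.1   75. ]
post top [ 360.5 -314.9   75. ]
collar top scene [ 360.  -313.2   40. ]
foot scene [ 511.6 -342.2  145.2]
rest scene [ 504.8 -348.6   63. ]
rest scene [ 510.1 -345.2   53. ]
sil boss scene [ 359.7 -313.3] 0.07
sil boss top [ 362.7 -316.1] 0.09
[(np.int32(85), [377.0, 239.7], [510.7, -329.5, 58.0]), (np.int32(90), [386.1, 247.3], [506.0, -360.4, 58.0])]
```

Run:
```python
from h import *
F=np.array([439.3,-327.4]);a=-.16
for c,f in(("scene","scene4"),("top","top0")):
    g=cv2.imread(f"pics/{f}.png").max(2).astype(np.float32);g=cv2.GaussianBlur(g,(3,3),.7);C1=np.cos(a);S1=np.sin(a)
    for side in(-1,1):
      pts=[]
      for x in range(-100,105,5):
        if side>0 and (x<-20 or x>45): continue   # upper edge: hidden by post and rest
        ys=side*np.arange(22,50,.5);v=[]
        for y in ys:
            u=proj(c,[F[0]+C1*x-S1*y,F[1]+S1*x+C1*y,8]).astype(np.float32);v.append(cv2.getRectSubPix(g,(1,1),(float(u[0]),float(u[1])))[0,0])
        v=np.array(v);h=np.where((v[:-1]<135)&(v[1:]>=135))[0]
        if len(h): pts.append((x,ys[h[0]]))
      pts=np.array(pts);vx,vy,x0,y0=cv2.fitLine(pts.astype(np.float32),cv2.DIST_HUBER,0,.01,.01).ravel();vy/=vx
      print(c,side,len(pts),"yaw",round(a+vy,4),"y at mid",round(y0-vy*x0,1),"res",np.abs(pts[:,1]-y0-vy*(pts[:,0]-x0)).mean().round(2))
```

```text
scene -1 41 yaw -0.164 y at mid -36.8 res 0.33
scene 1 14 yaw -0.1754 y at mid 35.7 res 0.19
top -1 41 yaw -0.1638 y at mid -33.9 res 0.28
top 1 14 yaw -0.1926 y at mid 36.1 res 1.1
```

```bash
python3 -m inch '[[1,0.001,-0.003,0.014,0,0,0.01],[1,0,0,0.014,0,0,0],[1,0,0,0,0,0,0],[1,0,0,0,0,0,0],[1,0,0,0,0,0,0],[1,0,0,0,0,0,0]]'
python3 - <<'E'
from h import *
toworld((413.8,-323.2,130.4),1.407)
a=viewer.capture("scene")[150:310,250:430,::-1];b=viewer.capture("top")[120:315,200:415,::-1]
cv2.imwrite("pics/p6.png",np.hstack([cv2.resize(x,(400,360),interpolation=2) for x in(a,b)]))
E
```

```text
clock: 20.6
tool_pos: [413.9, -324.3, 131.5]
tool_rot: [0.082, 0.997, -0.0, 0.0]
force: [-0.3, -0.4, -2.9]
grip_width: 11.8
grip_force: 107.7
pos [ 413.9 -324.3  131.5] yang 1.407 tilt [ 0. -0. -1.] shift [0.001 0.004 0.004] len mm 2.0 turn units -0.0
```

View pics/p6.png

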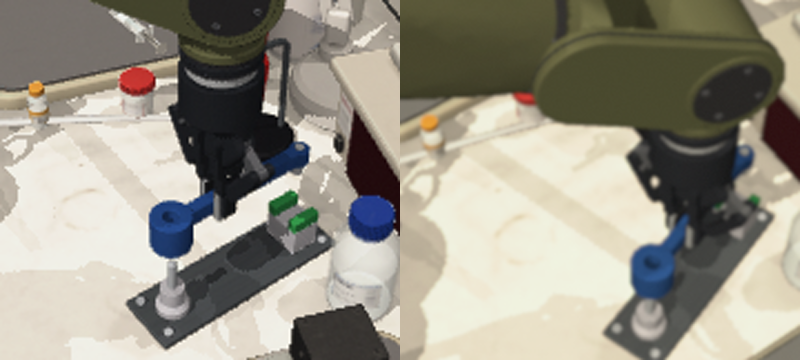

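The boss is at scene crop (171,225), straight above the post at (172,268), and the foot at (297,155) is over the rest. The bottle, vial and pot are in place and the cap still shows on the hook behind the gripper. One last 1 mm trim, then I hand in.

```bash
python3 -m inch '[[1,0.001,0.003,0.003,0,0,0],[1,0,0,0,0,0,0],[1,0,0,0,0,0,0],[1,0,0,0,0,0,0],[1,0,0,0,0,0,0]]'; python3 -c "
from plant import finish_job
print(finish_job())"
```

```text
clock: 21.2
tool_pos: [413.7, -323.4, 130.6]
tool_rot: [0.082, 0.997, -0.0, 0.0]
force: [0.8, -0.4, -2.3]
grip_width: 12.0
grip_force: 107.7
the job is handed in; nothing more can be done
None
```

The job is handed in at 21.2 s: the red cap hangs released on the hook, and the lever is held level about 3 cm above the post tip, with its bore over the post and its foot over the rest to about 1–2 mm by my measurements; the bottle, vial and pot are undisturbed.

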